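# Close the snap-in back of a travel clock with the hand pusher

### The job

Set the loose steel back cover squarely into the open back of the gold clock held in the vice, so that it rests on the catches, and let go of it. Then take the wooden-handled pusher and, never with the gripper itself, press straight down on the middle of the cover until it snaps fully home all round, and hold it down there for about a second with 10 to 20 N; above 22 N the dial glass cracks. Finally stand the pusher upright back in the recess of its wooden block and let go, leaving the mug, the file and the ring box where they are.

Things in the scene. Friction and masses are not known exactly. Their poses are not given: they have to be found in the camera images.
- rim (a point): Centre of the clock's open back, at the height of its flat rim; z up. Round gold case 55 mm across and 32 mm high, dial down, clamped in the vice at a height that varies: the rim is 46 to 54 mm above the bench. Recess 49 mm across, 12 mm deep. Four sprung steel catches, 90 degrees apart and 3 mm below the rim, reach 4 mm in from its wall. The cover fits at any turn about its axis.
- vice: Dark steel case vice that holds the clock, fixed to the bench; origin under its centre, straight below the clock's centre. Base 84 x 140 x 14 mm (long side along its y), two jaws at y = +40 and -40 mm that end 36 mm above the bench, a screw knob on the +y side.
- cover_center (a point): The loose steel back cover, 110 g: flange 56 mm across, 4.5 mm thick, over a plug 45 mm across, 9.5 mm deep, tapering to 35 mm at its foot. The point is on its axis, 2 mm above the flange's underside, 2.5 mm below its flat top, 11.5 mm above the plug's foot; z is its axis, up. Laid in the clock it rests on the catches, flange about 4 mm above the rim, and stays there.
- cover_seat (a point): Point on the cover's axis at the underside of its flange. Home is where this underside lies on the clock's rim, a hard stop. On the way down the catches push back more and more, up to some 9 to 16 N; they snap over about 1 mm before home, the force drops by 4 N or more, and they pull the cover down.
- cushion: Pink round cushion 46 mm across, 18 mm high, fixed to the bench, on which the cover lies at the start, flange up and overhanging; origin at the centre of its underside.
- pusher_grip (a point): The hand pusher, 140 g, 96 mm tall: round dark wooden handle 26 mm across (from 40 to 84 mm above its underside) over a steel stem and a flat white nylon foot 36 mm across, 14 mm high. The point is the middle of the handle, on the axis, 62 mm above the foot's underside; z is its axis, up. It starts upright, foot in its block's recess.
- block_recess (a point): Centre of the floor of the round recess (44 mm across, 12 mm deep, bevelled mouth) in the pusher's wooden block, 100 x 100 x 24 mm, fixed to the bench; the floor is 12 mm above the bench. Three small white discs, 6 mm high, stand on the block's corners.
- mug: White mug, 82 mm across, 92 mm high, handle on its +y side; origin at the centre of its underside. To be left alone.
- file: Flat file with a pale wooden handle, 222 mm long, 28 mm high, lying along its x axis, blade to +x; origin on the bench below the joint of blade and handle. To be left alone.
- ringbox: Black ring box with a blue pad and a gold ring on top, 75 x 75 mm, 41 mm high; origin at the centre of its underside. To be left alone.
Not all that is in view belongs to the job. Of the things like the part that bears pusher_grip, leave any that is red; of the rest the larger one is meant.

How it is judged:
On the way, in this order (a step that is already met when the one before it is completed fails the run):
1. the cover rests squarely in the mouth of the clock's open back, on its catches, let go (horizontal distance between cover_center and rim below 0.003 m and z of cover_center in the frame of rim between 0.0045 and 0.008 m and angle between cover_center's own z axis and vertical below 0.1 rad and contact force between the fingers and cover below 0.1 N), for 0.2 s.
2. the pusher presses on the cover while it still stands proud (contact force between pusher and cover above 3 N and z of cover_center in the frame of rim above 0.0035 m), for 0.05 s.
3. the cover is snapped home all round and held down by the pusher (z of cover_center in the frame of rim below 0.0028 m and angle between cover_center's own z axis and vertical below 0.03 rad and contact force between pusher and cover above 9 N), for 0.8 s.
At the end, for the whole second after the job is handed in: The cover is home: flange within 0.8 mm of the rim, within 3 mm of centre, tilt below 0.03 rad; the pusher stands in the block's recess, within 5 mm of its centre, at most 2 mm above its floor, tilt below 0.06 rad, at rest and let go (horizontal distance between cover_center and rim below 0.003 m and z of cover_center in the frame of rim between 0.0005 and 0.0028 m and angle between cover_center's own z axis and vertical below 0.03 rad and horizontal distance between pusher_grip and block_recess below 0.005 m and z of pusher_grip in the frame of block_recess below 0.064 m and angle between pusher_grip's own z axis and vertical below 0.06 rad and linear speed of pusher below 0.01 m/s and contact force between the fingers and pusher below 0.1 N); the robot touches nothing.
It fails at once if the pusher presses the cover with more than 22 N (contact force between pusher and cover above 22 N).
It fails at once if the cover is pressed home by the gripper or arm instead of the pusher (horizontal distance between cover_center and rim below 0.012 m and z of cover_center in the frame of rim below 0.004 m and contact force between any of the fingers, the arm and cover above 1 N).
It fails at once if the pusher leans more than about 11 degrees while it presses (contact force between pusher and cover above 3 N and angle between pusher_grip's own z axis and vertical above 0.2 rad).
It fails at once if the pusher presses more than 12 mm off the middle of the cover (contact force between pusher and cover above 3 N and horizontal distance between pusher_grip and cover_center above 0.012 m).
It fails at once if the mug, the file or the ring box is pushed out of its place (more than 20 mm) (distance of any of mug, file, ringbox from where it was at the start of the episode above 0.02 m).
It also fails if it takes over 69 s, if anything falls off the work surface, if the arm or the gripper's body presses on something with over 40 N, if the wrist force passes 120 N, or if a joint passes its speed limit or range.

### The arm

A 6-joint arm with a two-finger parallel gripper is mounted at the origin on the work surface. World frame = base frame: x ahead of the robot, y to its left, z up, the work surface at z = 0. Lengths are in m, angles in rad, forces in N, time in s.
With the tool pointing down it reaches from about 0.25 to 0.775 m from the base axis. Payload 4 kg.
Tool frame: the origin (TCP) lies at the centre of the arm's flange, where the gripper is bolted on; the fingertips stand 199 mm ahead of it and the grasp point (between the pads) lies 180 mm ahead of it (robot.tcp_to_tips is the distance from the TCP to the fingertips, in m); z points along the fingers, y is the line along which they close (so a half turn about z gives the same grasp; the last joint's range is limited). The gripper opens to 94 mm and grips with 3 to 60 N. Pads are 16 mm wide; open, the fingers measure 119 mm over their backs; the gripper's body (75 mm by 177 mm) begins 78 mm behind the grasp point.
Start: joints at [1.182, 0.087, 1.371, -0, 1.684, -0.103], TCP at [0.155, 0.528, 0.405] pointing down, gripper open.
Joint ranges: [-3.1, 3.1], [-0.76, 2.03], [0.27, 2.55], [-1.08, 4.22], [0.17, 2.65], [-2.57, 2.57]. Speed limits (rad/s): [2.79, 2.79, 3.14, 3.14, 3.14, 3.14].

### API

Orientations are given as [roll, pitch, yaw] about the fixed x, y, z axes, in that order (R = Rz(yaw) Ry(pitch) Rx(roll)).
In Python, from bench import telemetry, snapshot, ticket, robot gives the robot as it stands.
- The arm moves only by the tool apply_moves, never from a script. Its argument "moves" is a list that holds one entry, the list of rows, each a list of 5 numbers: the shift along the tool's x, y, z in units of 50 mm (1.0 is 50 mm), then the turn about the tool's z in units of 10 degrees (1.0 is 10 degrees), then the closure, from 0 (fully open) to 1 (shut). A call has 1 to 10 rows; each row is the pose to reach, as a shift and turn from the pose commanded when the call began, along the tool's axes at that moment; what a row does not reach only later rows make up. A row lasts 1/8 s, in which the tool goes at most 62.5 mm and 10.7 degrees, less where a joint would pass 70% of its speed; a pose out of reach is approached as far as the arm can. A call with a gripper value outside its range is refused whole. The fingers move at their own pace and stop on an object; the grip force is fixed at half the most. Time passes only in rows, so rows that repeat a pose let the fingers close. It gives the time, the measured TCP pose, the force, the opening and the grip force at its end, in the units of the state.
- telemetry.get_obs(): the state, without advancing time (a new reading comes with each control period).
- snapshot(name): name is "side" or "top"; returns a dict with "image" (384x512x3 uint8, red, green, blue), "fovy" (degrees; the focal length in pixels is half the picture's height over the tangent of half this angle, whatever the lens; pixels are square), "cx", "cy" (the principal point, pixels), "D" ([k1, k2, p1, p2, k3] as OpenCV has them; the pictures are not rectified), "R" (3x3) and "t" (3): a world point X has camera coordinates R X + t. Camera axes: x right, y down, z forward; pixel columns grow to the right and rows downward; lengths in m; the calibration is good to about 2 mm. A picture is of the moment at which its call begins. There is no depth.
- ticket.close_job(): hands the job in; it is judged then, once.
The state is a dict: "time": time; "joint_positions": joint angles; "qvel": joint speeds; "joint_torque": joint torques, N m; "tool_pos": TCP position; "ee_rot": TCP orientation; "wrist_force": force on the tool from outside, world axes, zero at the start; "wrist_torque": the same for the moment, N m; "width": finger opening in m; "finger_force": force on a finger pad.
Only numpy, scipy, OpenCV 4.12 (cv2) and the standard library are available. Lean on these libraries where they do the work, as an engineer would, in place of code of your own. Each camera call takes 0.05 s, during which the arm holds its last target. There are 200 camera calls.

## Working session

There is one attempt and no reset: what is moved stays moved. The work goes in short steps, Python scripts to look and compute and a tool call to move; the robot and the scene stay as the last step left them, time stands still between calls to the robot, and variables do not carry over. Pictures are saved under pics/ and viewed, at most 10 in all, crops included, and the job is handed in when it is done.

Besides the shell and the picture viewer there is one more tool, called as a command line: name --argument value ..., lists and objects as JSON in quotes. apply_moves: Moves the arm, as the interface text tells. Its arguments: {"type":"object","properties":{"moves":{"type":"array","items":{"type":"array","items":{"type":"array","items":{"type":"number"}}}}},"required":["moves"]}

```bash
mkdir -p pics; ls; cat > h.py <<'E'
import numpy as np,cv2
from bench import telemetry,snapshot,ticket,robot
def K(s):
    f=s["image"].shape[0]/2/np.tan(np.radians(s["fovy"])/2)
    return np.array([[f,0,s["cx"]],[0,f,s["cy"]],[0,0,1.]])
def ray(s,px):
    u=cv2.undistortPoints(np.array(px,float).reshape(-1,1,2),K(s),np.array(s["D"],float)).reshape(-1,2)
    R=np.array(s["R"]);t=np.array(s["t"])
    return -R.T@t,np.c_[u,np.ones(len(u))]@R
def onplane(s,px,z):
    c,d=ray(s,px); return c+d*((z-c[2])/d[:,2])[:,None]
def proj(s,X):
    R=np.array(s["R"]);return cv2.projectPoints(np.array(X,float).reshape(-1,1,3),cv2.Rodrigues(R)[0],np.array(s["t"],float),K(s),np.array(s["D"],float))[0].reshape(-1,2)
def snap(n,f=None):
    s=snapshot(n)
    if f: cv2.imwrite("pics/"+f,s["image"][:,:,::-1])
    return s
E
python3 - <<'E'
from h import *
import pickle
for n in("top","side"):
    s=snap(n,n+"0.png"); pickle.dump(s,open(n+"0.pkl","wb")); print(n,-np.array(s["R"]).T@s["t"],np.array(s["R"]).round(2).tolist(),s["fovy"],s["D"])
print(telemetry.get_obs())
E
```

```text
pics
top [0.40728294 0.01126424 1.15523625] [[-0.0, -1.0, -0.01], [-0.99, 0.0, -0.11], [0.11, 0.0, -0.99]] 54.90974792563859 [-0.04591972  0.          0.          0.          0.        ]
side [0.42658668 1.11657355 0.8844358 ] [[-1.0, -0.08, -0.01], [-0.04, 0.6, -0.8], [0.07, -0.8, -0.6]] 42.293521653356464 [-0.13889922  0.          0.          0.          0.        ]
{'time': 0.1, 'joint_positions': array([ 1.18191992e+00,  8.78644763e-02,  1.37209595e+00, -2.73918927e-05,
        1.68359486e+00, -1.03098447e-01]), 'qvel': array([-0.00072623, -0.00139377, -0.00295157, -0.00054643, -0.00052904,
       -0.00089526]), 'joint_torque': array([ 1.90316765e-03, -3.41252232e+01, -3.03302228e+01,  7.19783222e-02,
        3.03857506e-02, -1.23150812e-04]), 'tool_pos': array([0.15501472, 0.52759351, 0.40363356]), 'ee_rot': array([-3.13963764e+00, -1.74906295e-04,  2.85581146e+00]), 'wrist_force': array([ 0.23899226,  0.56170422, -0.48390398]), 'wrist_torque': array([-0.05804377,  0.03688062, -0.00639079]), 'finger_force': 0.0, 'width': 0.0940878366335315}
```

View pics/top0.png

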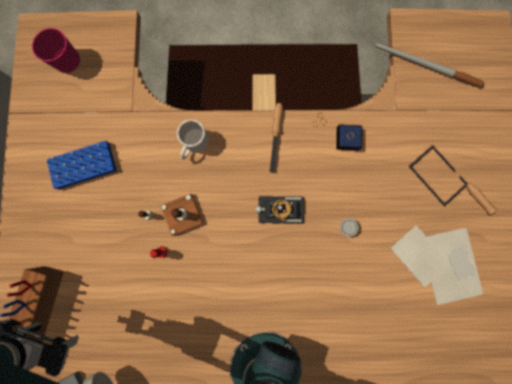

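View pics/side0.png

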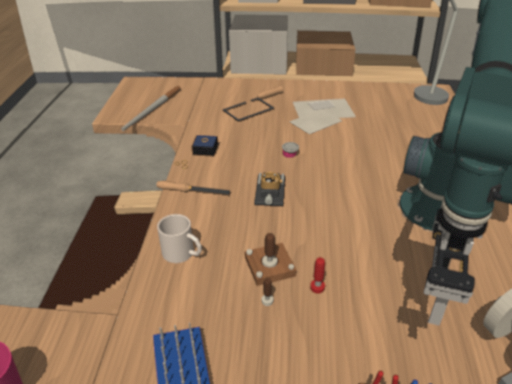

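The things that could be taken for the pusher, top view then side view: the dark one in the block at (181,213) / (270,248), a small dark one at (147,214) / (268,291), and a red one at (158,252) / (319,273). I choose the large dark one in the block. The cover on its cushion is at (350,228) / (290,150), and the clock in the vice at (282,209) / (269,183). Next is a close crop to check.

```bash
python3 - <<'E'
import pickle
from h import *
T=pickle.load(open("top0.pkl","rb"));S=pickle.load(open("side0.pkl","rb"))
a=cv2.resize(T["image"][185:275,130:220],(400,400),interpolation=2)
b=cv2.resize(S["image"][225:315,235:325],(400,400),interpolation=2)
cc=cv2.resize(T["image"][190:240,250:380],(520,200),interpolation=2)
m=np.zeros((600,800,3),np.uint8);m[:400,:400]=a;m[:400,400:]=b;m[400:,:520]=cc
d=cv2.resize(S["image"][135:210,245:315],(186,200),interpolation=2);m[400:,520:706]=d
cv2.imwrite("pics/crop.png",m[:,:,::-1])
def tri(pt,ps):
    c1,d1=ray(T,[pt]);c2,d2=ray(S,[ps]);d1=d1[0];d2=d2[0]
    k=np.linalg.lstsq(np.c_[d1,-d2],c2-c1,rcond=None)[0]
    p,q=c1+k[0]*d1,c2+k[1]*d2;return ((p+q)/2).round(4),np.linalg.norm(p-q).round(4)
print("cover",onplane(T,[(350,228)],.0225),onplane(S,[(290,148)],.0225))
print("clock",onplane(T,[(282,209)],.05),tri((282,209),(269,178)))
print("pusher top",onplane(T,[(180,213)],.108),tri((180,213),(270,237)))
E
```

```text
cover [[ 0.41660386 -0.26166562  0.0225    ]] [[ 0.41760289 -0.25721918  0.0225    ]]
clock [[ 0.47399583 -0.05284652  0.05      ]] (array([ 0.4753, -0.0531,  0.0459]), np.float64(0.0021))
pusher top [[0.46014537 0.24019928 0.108     ]] (array([0.4605, 0.2447, 0.0876]), np.float64(0.0014))
```

View pics/crop.png

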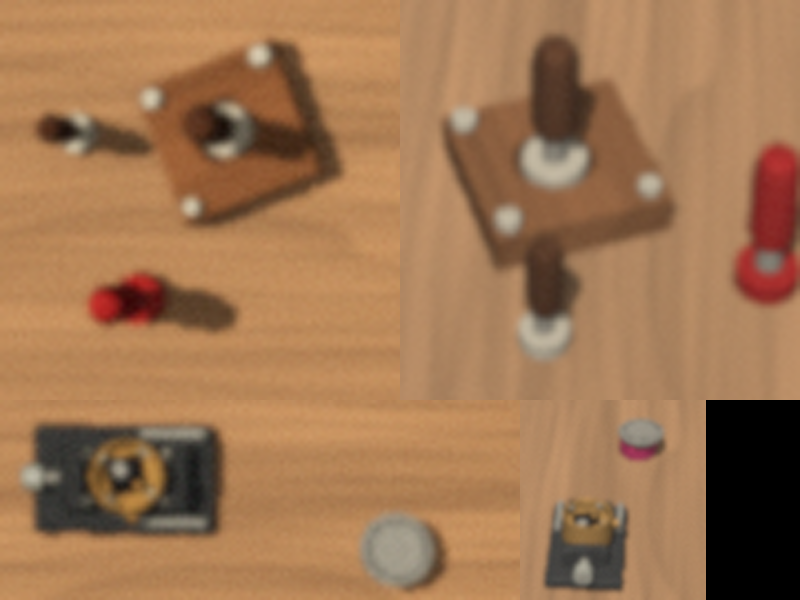

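The crop confirms it: the dark pusher in the block is larger than the loose dark one, and the third is red. Next come the mask measurements.

```bash
cat > m.py <<'E'
from h import *
def blob(s,box,f,minA=15,k=0):
    x0,y0,x1,y1=box;im=s["image"][y0:y1,x0:x1].astype(np.uint8)
    im=cv2.resize(im,None,fx=4,fy=4,interpolation=cv2.INTER_CUBIC)
    hsv=cv2.cvtColor(im,cv2.COLOR_RGB2HSV).astype(int)
    m=f(hsv[...,0],hsv[...,1],hsv[...,2]).astype(np.uint8)
    cs,_=cv2.findContours(m,cv2.RETR_EXTERNAL,cv2.CHAIN_APPROX_NONE)
    out=[]
    for c in sorted(cs,key=cv2.contourArea)[::-1]:
        if cv2.contourArea(c)<minA*16 or len(c)<5:continue
        (u,v),ax,an=cv2.fitEllipse(cv2.convexHull(c))
        out.append([(u-1.5)/4+x0,(v-1.5)/4+y0,ax[0]/4,ax[1]/4])
    return np.array(out).round(2)
E
python3 - <<'E'
import pickle
from m import *
T=pickle.load(open("top0.pkl","rb"));S=pickle.load(open("side0.pkl","rb"))
grey=lambda h,s,v:(s<75)&(v>95)
gold=lambda h,s,v:(h>12)&(h<28)&(s>130)&(v>90)
white=lambda h,s,v:(s<70)&(v>140)
for n,s,box,f,z in[("cover",T,(335,215,365,245),grey,.0225),("cover",S,(275,138,305,162),grey,.0225),
 ("clock",T,(265,195,300,224),gold,.05),("clock",S,(255,165,285,195),gold,.05),
 ("discs",T,(160,190,208,240),white,.03),("discs",S,(240,235,300,290),white,.03)]:
    b=blob(s,box,f,2)
    for r in b: print(n,r,onplane(s,[r[:2]],z)[0].round(4))
for n,s,p in[("clockpix",T,(282,209)),("coverpix",T,(350,228))]:
    im=cv2.cvtColor(s["image"],cv2.COLOR_RGB2HSV);print(n,[im[p[1],p[0]+k].tolist() for k in range(-11,12,1)])
E
```

```text
cover [348.97 227.09  17.5   18.6 ] [ 0.4194 -0.2586  0.0225]
cover [290.2  146.95  10.74  17.  ] [ 0.417  -0.2637  0.0225]
clock [281.21 209.01  18.97  21.23] [ 0.474  -0.0505  0.05  ]
clock [280.25 201.8    4.99  10.1 ] [ 0.4956 -0.0478  0.05  ]
clock [270.3  180.67  17.63  19.89] [ 0.4717 -0.0345  0.05  ]
discs [188.06 197.02   3.77   4.34] [0.513  0.2334 0.03  ]
discs [163.63 206.71   3.46   4.04] [0.4835 0.308  0.03  ]
discs [180.32 218.13   2.05   5.98] [0.4485 0.256  0.03  ]
discs [172.73 231.18   2.65   3.12] [0.4089 0.2784 0.03  ]
discs [182.14 209.75   1.81   4.43] [0.474  0.2509 0.03  ]
discs [269.23 260.43  12.48  14.95] [0.46   0.2654 0.03  ]
discs [258.96 274.04   5.7    5.94] [0.4818 0.3117 0.03  ]
discs [249.   251.56   5.24   5.77] [0.5112 0.2379 0.03  ]
discs [290.79 266.29   4.9    4.97] [0.4078 0.2819 0.03  ]
clockpix [[17, 132, 77], [16, 158, 116], [17, 160, 124], [17, 165, 110], [17, 168, 109], [16, 154, 109], [16, 120, 89], [19, 58, 83], [20, 42, 92], [21, 34, 97], [19, 37, 75], [13, 65, 55], [16, 128, 60], [15, 136, 77], [16, 156, 93], [16, 163, 138], [17, 160, 175], [17, 160, 186], [18, 164, 169], [17, 161, 135], [17, 155, 84], [16, 96, 45], [15, 27, 38]]
coverpix [[15, 113, 182], [16, 76, 162], [20, 43, 147], [23, 38, 136], [22, 39, 151], [21, 36, 162], [23, 36, 163], [23, 38, 162], [23, 38, 162], [22, 39, 164], [19, 39, 165], [23, 39, 163], [21, 36, 161], [20, 37, 167], [22, 35, 166], [23, 38, 163], [23, 38, 149], [22, 40, 140], [17, 51, 136], [15, 71, 118], [14, 121, 105], [14, 140, 111], [14, 141, 146]]
```

apply_moves --moves '[[[-9.48, -13.6, 0, 7.36, 0], [-9.48, -13.6, 0, 7.36, 0], [-9.48, -13.6, 0, 7.36, 0], [-9.48, -13.6, 0, 7.36, 0], [-9.48, -13.6, 0, 7.36, 0], [-9.48, -13.6, 0, 7.36, 0], [-9.48, -13.6, 0, 7.36, 0], [-9.48, -13.6, 0, 7.36, 0], [-9.48, -13.6, 0, 7.36, 0], [-9.48, -13.6, 0, 7.36, 0]]]'

```text
time: 1.35
tool_pos: [0.3532, -0.0671, 0.4045]
ee_rot: [3.141, -0.0, 1.57]
wrist_force: [0.7, 1.0, -0.2]
width: 0.094
finger_force: 0.0
```

apply_moves --moves '[[[-3.84, 1.31, 0, 0, 0], [-3.84, 1.31, 0, 0, 0], [-3.84, 1.31, 0, 0, 0], [-3.84, 1.31, 0, 0, 0], [-3.84, 1.31, 1.2, 0, 0], [-3.84, 1.31, 2.4, 0, 0], [-3.84, 1.31, 2.9, 0, 0], [-3.84, 1.31, 2.9, 0, 0]]]'

```text
time: 2.35
tool_pos: [0.4181, -0.2554, 0.2571]
ee_rot: [-3.137, -0.004, 1.572]
wrist_force: [0.6, 0.0, 0.7]
width: 0.0944
finger_force: 0.0
```

```bash
python3 - <<'E'
from h import *
s=snap("side");t=snap("top")
o=telemetry.get_obs();print(o["tool_pos"].round(4),o["wrist_force"])
m=np.hstack([cv2.resize(s["image"][90:190,240:340],(400,400),interpolation=2),cv2.resize(t["image"][180:280,300:400],(400,400),interpolation=2)])
cv2.imwrite("pics/a1.png",m[:,:,::-1])
E
```

```text
[ 0.4193 -0.2566  0.2608] [0.83967246 0.36629849 0.81092308]
```

View pics/a1.png

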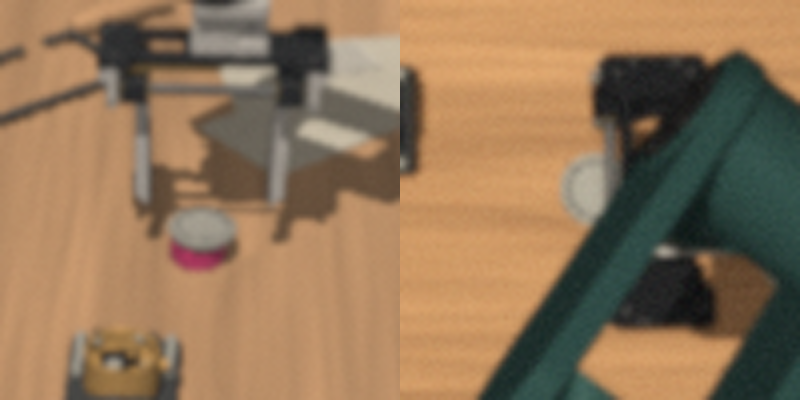

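The side crop shows the fingertips at full-image pixels (275.8,140) and (309.5,140). The cover top is centred at about (290.8,147), so it lies between them.

```bash
python3 - <<'E'
from m import *
import pickle
S=snap("side");o=telemetry.get_obs();print(o["tool_pos"].round(4),o["time"])
p=o["tool_pos"];tip=p-[0,0,.199]
print(proj(S,[tip+[.053,0,0],tip-[.053,0,0],tip+[.047,0,0],tip-[.047,0,0]]).round(1).tolist())
print("cover if at T estimate", proj(S,[[.4194,-.2586,.0225],[.4194,-.2636,.0225]]).round(1).tolist())
g=lambda h,s,v:(s<75)&(v>80)
b=blob(S,(276,138,306,152),g,10);print(b)
im=cv2.cvtColor(S["image"],cv2.COLOR_RGB2HSV)
print([im[r,291].tolist() for r in range(138,160)])
print([im[138,c].tolist() for c in range(270,316)])
E
```

```text
[ 0.4196 -0.2569  0.2616] 2.5
[[273.3, 136.9], [306.4, 137.9], [275.1, 137.0], [304.5, 137.9]]
cover if at T estimate [[289.5, 147.8], [289.5, 146.9]]
[[290.25 146.82  11.47  16.89]]
[[14, 112, 128], [14, 110, 137], [14, 111, 156], [15, 87, 141], [18, 44, 139], [22, 31, 155], [21, 31, 165], [21, 31, 163], [22, 28, 162], [21, 31, 162], [21, 31, 156], [23, 28, 148], [21, 28, 144], [21, 31, 132], [5, 53, 115], [173, 128, 128], [170, 165, 148], [170, 167, 159], [173, 150, 161], [2, 112, 169], [11, 113, 183], [14, 113, 188]]
[[14, 113, 185], [15, 111, 174], [14, 109, 148], [14, 80, 124], [14, 53, 124], [14, 39, 124], [14, 48, 106], [13, 89, 92], [15, 101, 93], [14, 104, 93], [14, 107, 95], [15, 108, 97], [14, 108, 102], [14, 111, 106], [14, 109, 115], [14, 114, 121], [15, 111, 136], [14, 112, 141], [14, 112, 139], [15, 112, 137], [15, 113, 136], [14, 112, 128], [15, 110, 114], [14, 104, 103], [14, 109, 101], [14, 105, 102], [14, 111, 103], [15, 109, 103], [14, 106, 106], [14, 109, 103], [14, 109, 108], [14, 110, 109], [14, 105, 109], [14, 108, 109], [14, 108, 104], [12, 82, 100], [16, 42, 116], [17, 33, 140], [16, 37, 143], [14, 53, 129], [14, 79, 110], [14, 105, 100], [15, 108, 102], [15, 110, 100], [15, 108, 102], [15, 108, 102]]
```

apply_moves --moves '[[[-0.1, 0, 0.5, 0, 0], [-0.1, 0, 0.94, 0, 0], [-0.1, 0, 0.94, 0, 0], [-0.1, 0, 0.94, 0, 0], [-0.1, 0, 0.94, 0, 0]]]'

```text
time: 3.12
tool_pos: [0.4196, -0.2623, 0.2145]
ee_rot: [3.139, 0.002, 1.571]
wrist_force: [-0.2, -0.1, -0.9]
width: 0.0937
finger_force: 0.0
```

apply_moves --moves '[[[0, 0, 0, 0, 1], [0, 0, 0, 0, 1], [0, 0, 0, 0, 1], [0, 0, 0, 0, 1], [0, 0, 0, 0, 1], [0, 0, 0, 0, 1], [0, 0, 0, 0, 1], [0, 0, 0, 0, 1]]]'

```text
time: 4.12
tool_pos: [0.4194, -0.2619, 0.2127]
ee_rot: [3.14, -0.0, 1.571]
wrist_force: [4.6, -0.2, -3.0]
width: 0.0543
finger_force: 30.0
```

apply_moves --moves '[[[0, 0, -0.3, 0, 1], [0, 0, -0.8, 0, 1], [0, 0, -1.6, 0, 1], [0, 0, -1.6, 0, 1], [0, 0, -1.6, 0, 1]]]'

```text
time: 4.75
tool_pos: [0.4184, -0.2618, 0.2918]
ee_rot: [-3.139, -0.001, 1.571]
wrist_force: [-0.3, 0.2, -1.4]
width: 0.054
finger_force: 30.0
```

```bash
python3 - <<'E'
from h import *
s=snap("side");t=snap("top")
o=telemetry.get_obs();print(o["tool_pos"].round(4),o["wrist_force"],o["width"])
m=np.hstack([cv2.resize(s["image"][80:160,250:330],(400,400),interpolation=2),cv2.resize(t["image"][180:260,320:400],(400,400),interpolation=2)])
cv2.imwrite("pics/a2.png",m[:,:,::-1])
E
```

```text
[ 0.4183 -0.2616  0.2908] [-0.34557003  0.08023306 -2.02292182] 0.054132332286257676
```

View pics/a2.png

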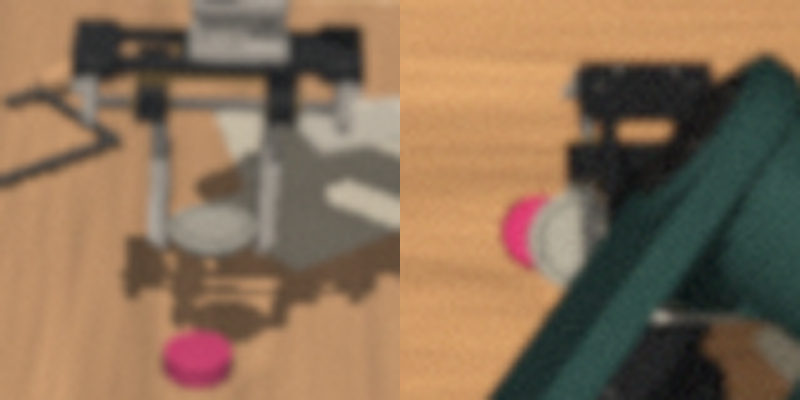

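The cover is held level between the fingers. In the top crop its left edge is at full-image pixel (345.4,227).

```bash
python3 - <<'E'
from m import *
T=snap("top");S=snap("side");o=telemetry.get_obs();p=o["tool_pos"];print(p.round(4))
z=p[2]-.1908
print("left edge",onplane(T,[(345.4,227),(344.9,227)],z).round(4))
g=lambda h,s,v:(s<60)&(v>110)
b=blob(S,(280,115,305,133),g,10);print(b)
c=np.array([p[0],p[1],z]);a=np.linspace(0,2*np.pi,80)
for dy in(0,.005,-.005):
  q=proj(S,[c+[.028*np.cos(t),dy+.028*np.sin(t),0] for t in a]);print(dy,q.min(0).round(1),q.max(0).round(1),q.mean(0).round(1))
tip=p-[0,0,.199];print(proj(S,[tip+[0,.008,0],tip]).round(1).tolist())
im=cv2.cvtColor(S["image"],cv2.COLOR_RGB2HSV)
print([(r,im[r,292,1:].tolist()) for r in range(114,136)])
im=cv2.cvtColor(T["image"],cv2.COLOR_RGB2HSV)
print([(r,im[227,r].tolist()) for r in range(338,352)])
E
```

```text
[ 0.4185 -0.2617  0.2909]
left edge [[ 0.4189 -0.2299  0.1001]
 [ 0.4189 -0.2285  0.1001]]
[[292.75 121.99  18.03  42.85]]
0 [281.7 122.2] [299.4 130.9] [290.4 126.5]
0.005 [281.6 122.9] [299.4 131.8] [290.4 127.3]
-0.005 [281.7 121.4] [299.4 130.1] [290.4 125.7]
[[290.4, 130.0], [290.4, 128.7]]
[(114, [113, 142]), (115, [107, 112]), (116, [103, 99]), (117, [105, 97]), (118, [105, 97]), (119, [91, 98]), (120, [58, 114]), (121, [36, 134]), (122, [31, 150]), (123, [32, 161]), (124, [31, 163]), (125, [31, 163]), (126, [32, 161]), (127, [31, 155]), (128, [29, 149]), (129, [30, 153]), (130, [32, 137]), (131, [65, 126]), (132, [105, 146]), (133, [111, 143]), (134, [108, 120]), (135, [108, 132])]
[(338, [14, 129, 212]), (339, [11, 134, 202]), (340, [1, 133, 193]), (341, [173, 173, 206]), (342, [171, 186, 219]), (343, [171, 183, 223]), (344, [172, 161, 215]), (345, [175, 111, 193]), (346, [5, 52, 176]), (347, [18, 38, 156]), (348, [21, 31, 155]), (349, [23, 35, 169]), (350, [24, 34, 181]), (351, [20, 35, 182])]
```

```bash
python3 - <<'E'
import pickle
from m import *
T=pickle.load(open("top0.pkl","rb"))
x0,y0=266,194
im=cv2.resize(T["image"][y0:y0+32,x0:x0+32],None,fx=8,fy=8,interpolation=2)
h=cv2.cvtColor(im,cv2.COLOR_RGB2HSV).astype(int)
for lo in (70,90):
  m=((h[...,0]>11)&(h[...,0]<28)&(h[...,1]>105)&(h[...,2]>lo)).astype(np.uint8)
  n,l,st,ce=cv2.connectedComponentsWithStats(m)
  m=(l==l[max(0,int((209-y0)*8)),int((273.5-x0)*8)]).astype(np.uint8) if 0 else m
  c=max(cv2.findContours(m[20:230,20:230].copy(),cv2.RETR_EXTERNAL,cv2.CHAIN_APPROX_NONE)[0],key=cv2.contourArea)
  f=np.zeros((210,210),np.uint8);cv2.drawContours(f,[c],-1,1,-1)
  f=cv2.morphologyEx(f,cv2.MORPH_OPEN,cv2.getStructuringElement(2,(101,101)))
  c=max(cv2.findContours(f,cv2.RETR_EXTERNAL,cv2.CHAIN_APPROX_NONE)[0],key=cv2.contourArea)
  (u,v),ax,_=cv2.fitEllipse(c);bb=cv2.boundingRect(c)
  p=((u+20-3.5)/8+x0,(v+20-3.5)/8+y0);print(lo,np.round(p,2),np.array(ax)/8,np.array(bb)/8,onplane(T,[p],.05).round(4))
E
```

```text
70 [281.15 208.72] [19.66389847 19.97705841] [ 3.     2.875 20.25  20.   ] [[ 0.4749 -0.0503  0.05  ]]
90 [281.2  208.56] [19.25063324 19.4051075 ] [ 3.625  2.875 19.25  19.625] [[ 0.4753 -0.0505  0.05  ]]
```

apply_moves --moves '[[[1.1, 0.3, 0, 0, 1], [2.2, 0.6, 0, 0, 1], [3.3, 0.9, 0, 0, 1], [4.16, 1.11, 0, 0, 1], [4.16, 1.11, 0.3, 0, 1], [4.16, 1.11, 0.5, 0, 1], [4.16, 1.11, 0.5, 0, 1], [4.16, 1.11, 0.5, 0, 1]]]'

```text
time: 5.95
tool_pos: [0.4743, -0.055, 0.2675]
ee_rot: [-3.141, -0.0, 1.569]
wrist_force: [-0.3, 0.2, -1.4]
width: 0.0541
finger_force: 30.0
```

```bash
python3 - <<'E'
from m import *
S=snap("side","s3.png");T=snap("top","t3.png");o=telemetry.get_obs();p=o["tool_pos"];print(p.round(4),o["wrist_force"].round(1))
c=np.array([p[0],p[1],p[2]-.1907]);print("cover top proj",proj(S,[c,[.475,-.0504,.05],c+[0,0,-.0045]]).round(1).tolist())
m=np.hstack([cv2.resize(S["image"][145:205,240:300],(400,400),interpolation=2),cv2.resize(T["image"][180:240,250:310],(400,400),interpolation=2)])
cv2.imwrite("pics/a3.png",m[:,:,::-1])
E
```

```text
[ 0.4745 -0.0548  0.2681] [ 0.2  0.3 -0.4]
cover top proj [[269.8, 168.7], [269.4, 177.4], [269.7, 170.0]]
```

View pics/a3.png

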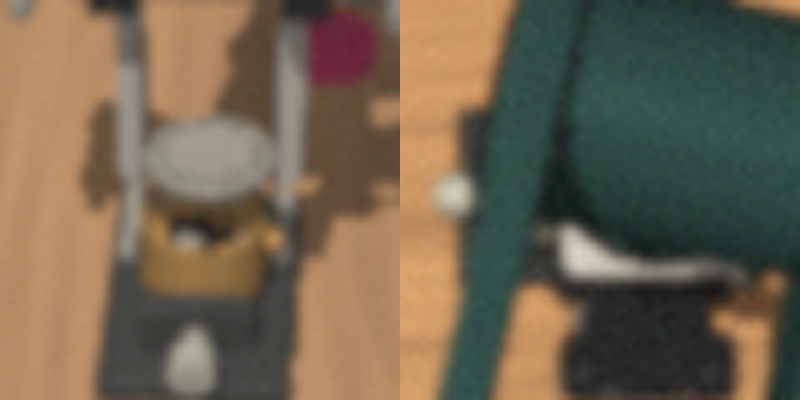

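```bash
python3 - <<'E'
from m import *
S=snap("side")
im=cv2.cvtColor(S["image"],cv2.COLOR_RGB2HSV).astype(int)
for r in(184,186,187,188): print(r,[(c,*im[r,c]) for c in list(range(257,264))+list(range(277,285))])
for r in(167,168,170): print(r,[(c,*im[r,c,1:]) for c in list(range(258,265))+list(range(278,285))])
for c in(266,270,274): print(c,[(r,*im[r,c,1:]) for r in range(160,192)])
E
```

```text
184 [(257, np.int64(14), np.int64(62), np.int64(103)), (258, np.int64(26), np.int64(23), np.int64(89)), (259, np.int64(20), np.int64(25), np.int64(90)), (260, np.int64(16), np.int64(63), np.int64(93)), (261, np.int64(16), np.int64(124), np.int64(109)), (262, np.int64(17), np.int64(139), np.int64(127)), (263, np.int64(17), np.int64(137), np.int64(134)), (277, np.int64(17), np.int64(135), np.int64(119)), (278, np.int64(17), np.int64(132), np.int64(106)), (279, np.int64(17), np.int64(113), np.int64(86)), (280, np.int64(16), np.int64(60), np.int64(72)), (281, np.int64(23), np.int64(29), np.int64(80)), (282, np.int64(23), np.int64(26), np.int64(87)), (283, np.int64(19), np.int64(25), np.int64(81)), (284, np.int64(15), np.int64(60), np.int64(85))]
186 [(257, np.int64(14), np.int64(47), np.int64(82)), (258, np.int64(23), np.int64(15), np.int64(69)), (259, np.int64(20), np.int64(11), np.int64(72)), (260, np.int64(17), np.int64(57), np.int64(85)), (261, np.int64(16), np.int64(113), np.int64(108)), (262, np.int64(17), np.int64(132), np.int64(126)), (263, np.int64(17), np.int64(139), np.int64(1
[... 6197 characters left out ...]
int64(147)), (173, np.int64(32), np.int64(136)), (174, np.int64(41), np.int64(112)), (175, np.int64(81), np.int64(95)), (176, np.int64(113), np.int64(88)), (177, np.int64(128), np.int64(80)), (178, np.int64(128), np.int64(74)), (179, np.int64(104), np.int64(71)), (180, np.int64(104), np.int64(88)), (181, np.int64(122), np.int64(123)), (182, np.int64(133), np.int64(149)), (183, np.int64(138), np.int64(148)), (184, np.int64(138), np.int64(140)), (185, np.int64(138), np.int64(139)), (186, np.int64(138), np.int64(139)), (187, np.int64(135), np.int64(136)), (188, np.int64(124), np.int64(123)), (189, np.int64(84), np.int64(97)), (190, np.int64(31), np.int64(74)), (191, np.int64(11), np.int64(67))]
```

apply_moves --moves '[[[0.02, 0.03, 0, 0, 1], [0.02, 0.03, 0.08, 0, 1], [0.02, 0.03, 0.16, 0, 1], [0.02, 0.03, 0.2, 0, 1], [0.02, 0.03, 0.24, 0, 1], [0.02, 0.03, 0.24, 0, 1], [0.02, 0.03, 0.24, 0, 1]]]'

```text
time: 6.98
tool_pos: [0.476, -0.0529, 0.2558]
ee_rot: [3.141, -0.0, 1.571]
wrist_force: [-0.6, 0.7, -1.0]
width: 0.0544
finger_force: 30.0
```

apply_moves --moves '[[[0, 0, 0.02, 0, 1], [0, 0, 0.04, 0, 1], [0, 0, 0.04, 0, 1], [0, 0, 0.04, 0, 1]]]'

```text
time: 7.48
tool_pos: [0.4759, -0.0529, 0.2537]
ee_rot: [3.142, -0.0, 1.571]
wrist_force: [0.1, -0.1, -1.2]
width: 0.0538
finger_force: 30.0
```

apply_moves --moves '[[[0, 0, 0.02, 0, 1], [0, 0, 0.04, 0, 1], [0, 0, 0.04, 0, 1], [0, 0, 0.04, 0, 1]]]'

```text
time: 7.98
tool_pos: [0.4759, -0.0529, 0.252]
ee_rot: [3.141, -0.0, 1.571]
wrist_force: [-1.5, 0.5, 0.5]
width: 0.0541
finger_force: 31.9
```

apply_moves --moves '[[[0, 0, 0.02, 0, 1], [0, 0, 0.02, 0, 1], [0, 0, 0.02, 0, 1]]]'

```text
time: 8.35
tool_pos: [0.476, -0.0529, 0.2517]
ee_rot: [3.141, 0.0, 1.571]
wrist_force: [-3.3, 1.5, 6.3]
width: 0.0544
finger_force: 34.9
```

apply_moves --moves '[[[0, 0, -0.06, 0, 1], [0.02, -0.03, -0.06, 0, 1], [0.02, -0.03, -0.06, 0, 1], [0.02, -0.03, -0.03, 0, 1], [0.02, -0.03, -0.02, 0, 1], [0.02, -0.03, -0.02, 0, 1]]]'

```text
time: 9.1
tool_pos: [0.4744, -0.0519, 0.252]
ee_rot: [3.142, -0.0, 1.571]
wrist_force: [-1.4, 0.6, 2.2]
width: 0.0543
finger_force: 33.1
```

apply_moves --moves '[[[0, 0, 0.01, 0, 1], [0, 0, 0.02, 0, 1], [0, 0, 0.02, 0, 1], [0, 0, 0.02, 0, 1]]]'

```text
time: 9.6
tool_pos: [0.4744, -0.0519, 0.2519]
ee_rot: [3.141, -0.0, 1.571]
wrist_force: [-4.6, 1.6, 8.2]
width: 0.0543
finger_force: 36.6
```

```bash
python3 - <<'E'
from m import *
S=snap("side");cv2.imwrite("pics/a4.png",cv2.resize(S["image"][150:200,240:300],(720,600),interpolation=2)[:,:,::-1])
E
```

```text
(no output)
```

View pics/a4.png

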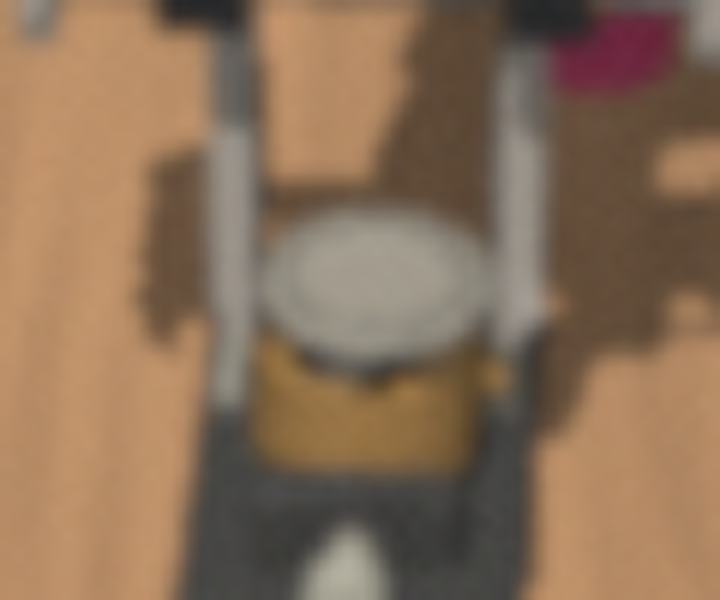

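The crop shows the right (-x) fingertip standing over the clock's crown at crop (493,378), so that contact is the crown. I'll lift, turn the gripper 45° and come down again.

apply_moves --moves '[[[0, 0, -0.24, 0, 1], [-0.01, 0, -0.24, 1, 1], [-0.01, 0, -0.24, 2, 1], [-0.01, 0, -0.24, 3, 1], [-0.01, 0, -0.24, 4, 1], [-0.01, 0, -0.24, 4.5, 1], [-0.01, 0, -0.24, 4.5, 1], [-0.01, 0, -0.1, 4.5, 1], [-0.01, 0, -0.02, 4.5, 1], [-0.01, 0, -0.02, 4.5, 1]]]'

```text
time: 10.9
tool_pos: [0.4744, -0.0524, 0.2519]
ee_rot: [-3.141, 0.0, 0.786]
wrist_force: [-1.7, 0.3, 2.7]
width: 0.0537
finger_force: 32.2
```

apply_moves --moves '[[[0, 0, 0.02, 0, 1], [0, 0, 0.02, 0, 1], [0, 0, 0.02, 0, 1]]]'

```text
time: 11.28
tool_pos: [0.4744, -0.0524, 0.2516]
ee_rot: [3.141, -0.0, 0.786]
wrist_force: [-3.1, 1.3, 6.7]
width: 0.0541
finger_force: 34.2
```

apply_moves --moves '[[[0, 0, -0.02, 0, 1], [0, 0, -0.03, 0, 1], [0, 0, -0.03, 0, 1], [0, 0, -0.03, 0, 0.3], [0, 0, -0.03, 0, 0.2], [0, 0, -0.03, 0, 0], [0, 0, -0.03, 0, 0], [0, 0, -0.03, 0, 0]]]'

```text
time: 12.28
tool_pos: [0.4744, -0.0524, 0.2522]
ee_rot: [-3.142, -0.0, 0.786]
wrist_force: [0.1, -1.0, -0.9]
width: 0.0935
finger_force: 0.0
```

apply_moves --moves '[[[0, 0, -1, 0, 0], [0, 0, -2.2, 0, 0], [0, 0, -2.4, 0, 0], [0, 1.0, -2.4, 0, 0], [1.5, -1.5, -2.4, -1, 0], [2.6, -2.6, -2.4, -2, 0], [3.4, -3.4, -2.4, -3, 0], [4.2, -4.2, -2.4, -4, 0], [4.2, -4.2, -2.4, -4.5, 0], [4.2, -4.2, -2.4, -4.5, 0]]]'

```text
time: 13.52
tool_pos: [0.4733, 0.2476, 0.3706]
ee_rot: [-3.139, 0.0, 1.576]
wrist_force: [0.5, 0.1, 0.2]
width: 0.094
finger_force: 0.0
```

```bash
python3 - <<'E'
from m import *
T=snap("top");S=snap("side");o=telemetry.get_obs();print(o["tool_pos"].round(4),o["wrist_force"].round(2))
g=lambda h,s,v:(s<75)&(v>95)
b=blob(T,(268,196,298,222),g,30);print(b,[onplane(T,[r[:2]],.062).round(4).tolist() for r in b])
m=np.hstack([cv2.resize(S["image"][150:200,240:300],(480,400),interpolation=2),cv2.resize(T["image"][185:235,262:302],(320,400),interpolation=2)])
cv2.imwrite("pics/a5.png",m[:,:,::-1])
E
```

```text
[0.4736 0.2467 0.3706] [-0.76  0.41  0.45]
[[282.64 204.62  16.77  31.38]] [[[0.4862, -0.0542, 0.062]]]
```

View pics/a5.png

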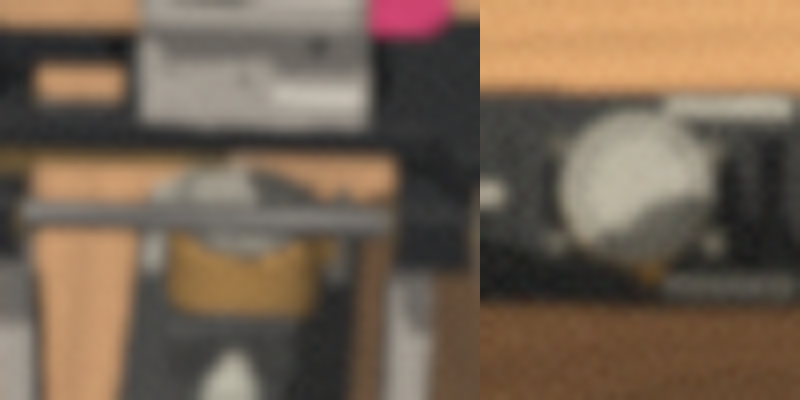

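Top crop: the cover sits in the clock mouth, at about (280.8,207.7). I'll fit it more closely.

```bash
python3 - <<'E'
from m import *
T=snap("top")
x0,y0=266,192
im=cv2.resize(T["image"][y0:y0+32,x0:x0+32],None,fx=8,fy=8,interpolation=2)
h=cv2.cvtColor(im,cv2.COLOR_RGB2HSV).astype(int)
for lo in (75,85,95):
  m=((h[...,1]<80)&(h[...,2]>lo)).astype(np.uint8)
  m=cv2.morphologyEx(m,cv2.MORPH_OPEN,cv2.getStructuringElement(2,(91,91)))
  c=max(cv2.findContours(m,cv2.RETR_EXTERNAL,cv2.CHAIN_APPROX_NONE)[0],key=cv2.contourArea)
  (u,v),ax,_=cv2.fitEllipse(c);p=((u-3.5)/8+x0,(v-3.5)/8+y0);print(lo,np.round(p,2),np.array(ax)/8,onplane(T,[p],.0615).round(4))
q=h[:, int((280.8-x0)*8+3.5)];print([(y0+k,q[k*8+3,1:].tolist()) for k in range(2,30)])
q=h[int((206-y0)*8+3.5)];print([(x0+k,q[k*8+3,1:].tolist()) for k in range(1,30)])
E
```

```text
75 [281.32 206.58] [19.41542244 22.69132805] [[ 0.4805 -0.0502  0.0615]]
85 [280.86 206.54] [18.42679596 20.59887505] [[ 0.4806 -0.0489  0.0615]]
95 [280.45 205.96] [15.88912201 19.59107399] [[ 0.4823 -0.0477  0.0615]]
[(194, [128, 224]), (195, [128, 207]), (196, [115, 162]), (197, [72, 103]), (198, [40, 102]), (199, [41, 137]), (200, [34, 158]), (201, [34, 165]), (202, [36, 176]), (203, [34, 187]), (204, [34, 188]), (205, [37, 187]), (206, [34, 190]), (207, [31, 187]), (208, [34, 188]), (209, [33, 186]), (210, [33, 178]), (211, [38, 160]), (212, [36, 133]), (213, [34, 114]), (214, [34, 98]), (215, [29, 89]), (216, [43, 94]), (217, [70, 91]), (218, [96, 77]), (219, [99, 59]), (220, [72, 46]), (221, [39, 39])]
[(267, [16, 64]), (268, [8, 66]), (269, [20, 63]), (270, [9, 54]), (271, [24, 65]), (272, [32, 113]), (273, [41, 151]), (274, [36, 161]), (275, [34, 166]), (276, [35, 182]), (277, [33, 185]), (278, [33, 187]), (279, [34, 186]), (280, [34, 188]), (281, [34, 190]), (282, [34, 187]), (283, [37, 184]), (284, [35, 187]), (285, [34, 188]), (286, [34, 185]), (287, [36, 182]), (288, [35, 168]), (289, [35, 161]), (290, [35, 132]), (291, [40, 89]), (292, [34, 52]), (293, [27, 48]), (294, [14, 56]), (295, [13, 57])]
```

apply_moves --moves '[[[0.19, -0.26, 0, 0, 0], [0.19, -0.26, 0, 0, 0], [0.19, -0.26, 1.0, 0, 0], [0.19, -0.26, 2.0, 0, 0], [0.19, -0.26, 2.33, 0, 0], [0.19, -0.26, 2.33, 0, 0], [0.19, -0.26, 2.33, 0, 0], [0.19, -0.26, 2.33, 0, 0]]]'

```text
time: 14.68
tool_pos: [0.462, 0.2543, 0.258]
ee_rot: [3.138, -0.002, 1.571]
wrist_force: [-0.7, 0.0, 0.3]
width: 0.0937
finger_force: 0.0
```

```bash
python3 - <<'E'
from m import *
S=snap("side");o=telemetry.get_obs();p=o["tool_pos"];print(p.round(4),o["wrist_force"].round(2))
tip=p-[0,0,.199];print(proj(S,[tip+[.047,.008,0],tip+[-.047,.008,0],[.4605,.256,.108]]).round(1).tolist())
cv2.imwrite("pics/a6.png",cv2.resize(S["image"][200:290,220:320],(660,594),interpolation=2)[:,:,::-1])
E
```

```text
[0.4619 0.2543 0.2577] [-0.27 -0.15  0.18]
[[248.9, 250.0], [288.4, 251.7], [269.5, 233.8]]
```

View pics/a6.png

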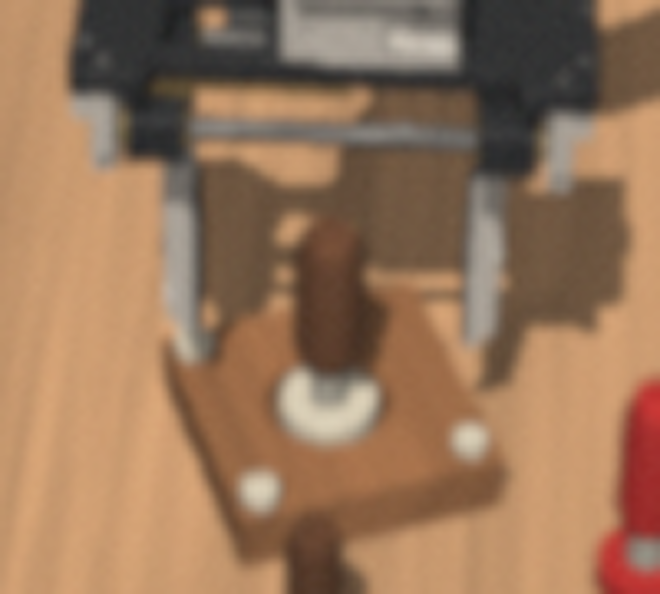

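The side crop shows the handle at crop (330,290), midway between the fingers and level with them in depth. I'll close now.

apply_moves --moves '[[[0, 0, 0.06, 0, 0], [0, 0, 0.06, 0, 0], [0, 0, 0.06, 0, 1], [0, 0, 0.06, 0, 1], [0, 0, 0.06, 0, 1], [0, 0, 0.06, 0, 1], [0, 0, 0.06, 0, 1], [0, 0, 0.06, 0, 1], [0, 0, 0.06, 0, 1], [0, 0, 0.06, 0, 1]]]'

```text
time: 15.98
tool_pos: [0.4614, 0.2541, 0.2528]
ee_rot: [3.141, -0.0, 1.571]
wrist_force: [0.1, -1.1, 0.4]
width: 0.0254
finger_force: 30.0
```

apply_moves --moves '[[[0, 0, 0, 0, 1], [0, 0, 0, 0, 1], [0, 0, 0, 0, 1]]]'

```text
time: 16.35
tool_pos: [0.4614, 0.2541, 0.2528]
ee_rot: [3.141, -0.0, 1.571]
wrist_force: [0.7, 0.0, -0.1]
width: 0.0253
finger_force: 30.0
```

apply_moves --moves '[[[0, 0, -0.3, 0, 1], [0, 0, -1.0, 0, 1], [0, 0, -1.8, 0, 1], [-0.5, 0.05, -2.0, 0, 1], [-1.4, 0.1, -2.0, 0, 1], [-2.4, 0.15, -2.0, 0, 1], [-3.4, 0.2, -2.0, 0, 1], [-4.4, 0.25, -2.0, 0, 1], [-5.3, 0.28, -2.0, 0, 1], [-5.9, 0.31, -2.0, 0, 1]]]'

```text
time: 17.6
tool_pos: [0.4765, -0.0428, 0.3534]
ee_rot: [3.141, 0.0, 1.57]
wrist_force: [0.3, -0.2, -2.5]
width: 0.0254
finger_force: 30.0
```

apply_moves --moves '[[[-0.22, 0, 0, 0, 1], [-0.22, 0, 0.2, 0, 1], [-0.22, 0, 0.5, 0, 1], [-0.22, 0, 0.7, 0, 1], [-0.22, 0, 0.75, 0, 1], [-0.22, 0, 0.75, 0, 1], [-0.22, 0, 0.75, 0, 1]]]'

```text
time: 18.48
tool_pos: [0.4771, -0.0518, 0.3157]
ee_rot: [3.14, 0.0, 1.571]
wrist_force: [0.5, -0.4, -1.6]
width: 0.0254
finger_force: 30.0
```

```bash
python3 - <<'E'
from m import *
S=snap("side");o=telemetry.get_obs();p=o["tool_pos"];print(p.round(4),o["ee_rot"].round(3),o["wrist_force"].round(2))
cv2.imwrite("pics/a7.png",cv2.resize(S["image"][130:200,235:305],(600,600),interpolation=2)[:,:,::-1])
E
```

```text
[ 0.4771 -0.0519  0.3158] [3.14  0.    1.571] [ 0.1  -0.14 -1.26]
```

View pics/a7.png

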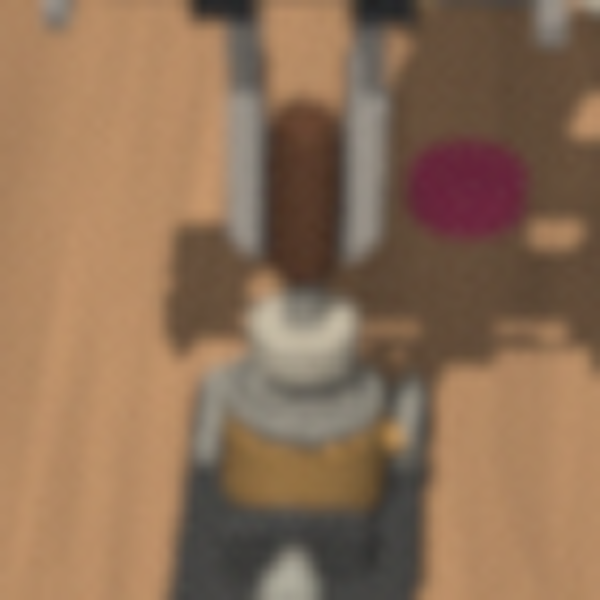

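The picture shows the pusher upright over the cover, foot at crop x 303 and cover at about 309, which is within 2 mm. I'll press down in small steps.

apply_moves --moves '[[[0, 0, 0.1, 0, 1], [0, 0, 0.16, 0, 1], [0, 0, 0.2, 0, 1], [0, 0, 0.2, 0, 1]]]'

```text
time: 19.02
tool_pos: [0.4768, -0.052, 0.3048]
ee_rot: [-3.141, -0.0, 1.571]
wrist_force: [0.3, -0.5, -1.6]
width: 0.0256
finger_force: 30.0
```

apply_moves --moves '[[[0, 0, 0.02, 0, 1], [0, 0, 0.04, 0, 1], [0, 0, 0.04, 0, 1]]]'

```text
time: 19.4
tool_pos: [0.477, -0.0519, 0.3032]
ee_rot: [3.141, -0.0, 1.571]
wrist_force: [-0.3, -0.0, -2.7]
width: 0.0259
finger_force: 30.0
```

apply_moves --moves '[[[0, 0, 0.02, 0, 1], [0, 0, 0.02, 0, 1], [0, 0, 0.02, 0, 1]]]'

```text
time: 19.77
tool_pos: [0.4769, -0.052, 0.3023]
ee_rot: [3.141, 0.0, 1.571]
wrist_force: [-1.2, -0.7, -0.5]
width: 0.0258
finger_force: 30.0
```

apply_moves --moves '[[[0, 0, 0.01, 0, 1], [0, 0, 0.02, 0, 1], [0, 0, 0.02, 0, 1], [0, 0, 0.02, 0, 1]]]'

```text
time: 20.27
tool_pos: [0.4769, -0.052, 0.3014]
ee_rot: [3.141, 0.0, 1.571]
wrist_force: [-1.2, -0.1, 1.6]
width: 0.0255
finger_force: 30.0
```

apply_moves --moves '[[[0, 0, 0.01, 0, 1], [0, 0, 0.01, 0, 1], [0, 0, 0.01, 0, 1]]]'

```text
time: 20.65
tool_pos: [0.477, -0.052, 0.3009]
ee_rot: [3.141, 0.0, 1.571]
wrist_force: [-0.7, -0.5, 3.0]
width: 0.0253
finger_force: 30.0
```

apply_moves --moves '[[[0, 0, 0.01, 0, 1], [0, 0, 0.01, 0, 1], [0, 0, 0.02, 0, 1], [0, 0, 0.02, 0, 1], [0, 0, 0.02, 0, 1]]]'

```text
time: 21.28
tool_pos: [0.477, -0.052, 0.3003]
ee_rot: [3.141, 0.0, 1.571]
wrist_force: [-1.6, -0.6, 6.0]
width: 0.0256
finger_force: 30.0
```

apply_moves --moves '[[[0, 0, 0.01, 0, 1], [0, 0, 0.01, 0, 1], [0, 0, 0.01, 0, 1]]]'

```text
time: 21.65
tool_pos: [0.477, -0.052, 0.3]
ee_rot: [3.14, 0.0, 1.571]
wrist_force: [-2.0, -0.3, 6.8]
width: 0.0257
finger_force: 30.0
```

apply_moves --moves '[[[0, 0, 0.01, 0, 1], [0, 0, 0.01, 0, 1], [0, 0, 0.02, 0, 1], [0, 0, 0.02, 0, 1], [0, 0, 0.02, 0, 1]]]'

```text
time: 22.28
tool_pos: [0.4771, -0.052, 0.2995]
ee_rot: [3.14, 0.0, 1.571]
wrist_force: [-2.2, -0.9, 7.8]
width: 0.0256
finger_force: 30.0
```

apply_moves --moves '[[[0, 0, 0.01, 0, 1], [0, 0, 0.01, 0, 1], [0, 0, 0.01, 0, 1]]]'

```text
time: 22.65
tool_pos: [0.4771, -0.0519, 0.2978]
ee_rot: [3.141, -0.0, 1.571]
wrist_force: [-0.1, -0.3, 4.5]
width: 0.0259
finger_force: 30.0
```

apply_moves --moves '[[[0, 0, 0.01, 0, 1], [0, 0, 0.01, 0, 1], [0, 0, 0.01, 0, 1]]]'

```text
time: 23.02
tool_pos: [0.4771, -0.0519, 0.2979]
ee_rot: [3.141, -0.0, 1.571]
wrist_force: [-0.5, -0.3, 7.0]
width: 0.0256
finger_force: 30.0
```

apply_moves --moves '[[[0, 0, 0.01, 0, 1], [0, 0, 0.01, 0, 1], [0, 0, 0.01, 0, 1]]]'

```text
time: 23.4
tool_pos: [0.477, -0.0519, 0.2978]
ee_rot: [3.141, -0.0, 1.571]
wrist_force: [-2.3, 0.3, 8.3]
width: 0.0256
finger_force: 30.0
```

apply_moves --moves '[[[0, 0, 0.01, 0, 1], [0, 0, 0.018, 0, 1], [0, 0, 0.018, 0, 1], [0, 0, 0.018, 0, 1], [0, 0, 0.018, 0, 1], [0, 0, 0.018, 0, 1], [0, 0, 0.018, 0, 1], [0, 0, 0.018, 0, 1], [0, 0, 0.018, 0, 1], [0, 0, 0.018, 0, 1]]]'

```text
time: 24.65
tool_pos: [0.477, -0.0519, 0.2978]
ee_rot: [3.14, 0.0, 1.571]
wrist_force: [-3.6, 1.0, 12.0]
width: 0.0256
finger_force: 30.0
```

apply_moves --moves '[[[0, 0, 0, 0, 1], [0, 0, 0, 0, 1], [0, 0, 0, 0, 1], [0, 0, 0, 0, 1]]]'

```text
time: 25.15
tool_pos: [0.477, -0.0519, 0.2978]
ee_rot: [3.14, 0.0, 1.571]
wrist_force: [-4.0, -0.2, 11.4]
width: 0.026
finger_force: 30.0
```

apply_moves --moves '[[[0, 0, -0.1, 0, 1], [0, 0, -0.4, 0, 1], [0, 0, -0.9, 0, 1], [0.5, -0.05, -1.2, 0, 1], [1.4, -0.1, -1.2, 0, 1], [2.4, -0.15, -1.2, 0, 1], [3.4, -0.2, -1.2, 0, 1], [4.4, -0.25, -1.2, 0, 1], [5.3, -0.28, -1.2, 0, 1], [5.9, -0.31, -1.2, 0, 1]]]'

```text
time: 26.4
tool_pos: [0.4609, 0.245, 0.3555]
ee_rot: [-3.141, -0.0, 1.573]
wrist_force: [-0.3, 0.0, -1.6]
width: 0.0259
finger_force: 30.0
```

apply_moves --moves '[[[0.22, 0, 0, 0, 1], [0.22, 0, 0, 0, 1], [0.22, 0, 0.4, 0, 1], [0.22, 0, 0.9, 0, 1], [0.22, 0, 1.2, 0, 1], [0.22, 0, 1.2, 0, 1], [0.22, 0, 1.2, 0, 1]]]'

```text
time: 27.28
tool_pos: [0.4617, 0.2538, 0.2968]
ee_rot: [3.14, -0.001, 1.571]
wrist_force: [0.2, 0.1, -1.1]
width: 0.0255
finger_force: 30.0
```

apply_moves --moves '[[[0, 0, 0.3, 0, 1], [0, 0, 0.55, 0, 1], [0, 0, 0.68, 0, 1], [0, 0, 0.74, 0, 1], [0, 0, 0.78, 0, 1], [0, 0, 0.82, 0, 1], [0, 0, 0.82, 0, 1]]]'

```text
time: 28.15
tool_pos: [0.4613, 0.2541, 0.2549]
ee_rot: [3.141, -0.0, 1.571]
wrist_force: [-0.1, 0.2, -1.4]
width: 0.0257
finger_force: 30.0
```

apply_moves --moves '[[[0, 0, 0.02, 0, 1], [0, 0, 0.03, 0, 1], [0, 0, 0.03, 0, 1], [0, 0, 0.03, 0, 1]]]'

```text
time: 28.65
tool_pos: [0.4613, 0.2541, 0.2533]
ee_rot: [3.142, -0.0, 1.571]
wrist_force: [0.7, 0.5, -2.0]
width: 0.0259
finger_force: 30.0
```

Just above the floor. I'll touch down, let go and lift away.

apply_moves --moves '[[[0, 0, 0.015, 0, 1], [0, 0, 0.015, 0, 1], [0, 0, 0.015, 0, 1]]]'

```text
time: 29.02
tool_pos: [0.4613, 0.2541, 0.2528]
ee_rot: [3.141, -0.0, 1.571]
wrist_force: [-0.4, 0.7, 0.1]
width: 0.0254
finger_force: 30.0
```

apply_moves --moves '[[[0, 0, 0, 0, 0.6], [0, 0, 0, 0, 0.4], [0, 0, 0, 0, 0], [0, 0, 0, 0, 0], [0, 0, 0, 0, 0], [0, 0, -0.6, 0, 0], [0, 0, -1.8, 0, 0], [0, 0, -3.0, 0, 0], [0, 0, -3.0, 0, 0], [0, 0, -3.0, 0, 0]]]'

```text
time: 30.28
tool_pos: [0.4611, 0.254, 0.4021]
ee_rot: [-3.141, 0.0, 1.571]
wrist_force: [0.0, 1.0, -0.4]
width: 0.094
finger_force: 0.0
```

```bash
python3 - <<'E'
from m import *
T=snap("top");S=snap("side");o=telemetry.get_obs();print(o["tool_pos"].round(4),o["wrist_force"].round(2),o["width"],o["time"])
white=lambda h,s,v:(s<70)&(v>140)
for r in blob(S,(240,235,300,290),white,2): print(r,onplane(S,[r[:2]],.03)[0].round(4))
im=cv2.cvtColor(T["image"],cv2.COLOR_RGB2HSV).astype(int)
print([(r,*im[r,281,1:].tolist()) for r in range(196,221)])
print([(c,*im[206,c,1:].tolist()) for c in range(268,295)])
E
```

```text
[0.461  0.2539 0.4002] [ 0.19 -0.1  -1.46] 0.09442809072858648 30.375
[269.98 260.56  12.1   15.54] [0.4582 0.2658 0.03  ]
[258.97 274.02   5.68   5.92] [0.4818 0.3117 0.03  ]
[248.99 251.54   5.32   5.75] [0.5112 0.2379 0.03  ]
[290.79 266.27   4.91   5.  ] [0.4078 0.2818 0.03  ]
[(196, 116, 158), (197, 73, 101), (198, 32, 105), (199, 36, 148), (200, 34, 172), (201, 32, 170), (202, 33, 183), (203, 33, 193), (204, 32, 200), (205, 32, 198), (206, 36, 199), (207, 33, 196), (208, 33, 199), (209, 33, 199), (210, 33, 198), (211, 32, 197), (212, 34, 200), (213, 32, 198), (214, 34, 195), (215, 34, 179), (216, 41, 174), (217, 58, 163), (218, 86, 137), (219, 112, 121), (220, 96, 101)]
[(268, 18, 69), (269, 24, 64), (270, 22, 57), (271, 26, 68), (272, 34, 114), (273, 35, 151), (274, 32, 166), (275, 30, 179), (276, 31, 189), (277, 32, 194), (278, 33, 196), (279, 32, 198), (280, 32, 198), (281, 36, 199), (282, 34, 197), (283, 31, 199), (284, 33, 196), (285, 33, 196), (286, 33, 199), (287, 31, 190), (288, 32, 177), (289, 32, 170), (290, 33, 139), (291, 34, 89), (292, 34, 53), (293, 5, 50), (294, 13, 57)]
```

```bash
python3 -c "
from h import *
print(telemetry.get_obs()['wrist_force']);print(ticket.close_job())"
```

```text
[ 0.19317032 -0.09745249 -1.46463859]
the job is handed in; nothing more can be done
None
```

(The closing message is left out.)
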